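# Fit and clamp the dial-gauge carriage on a runout bench

### The job

Get the dial gauge ready to check the wheel hub: push the stop bolt all the way aside so the rail's end is clear, and slide the gauge carriage onto the dovetail rail from that end until it is fully home against the end block. Then swing its side clamp knob all the way over towards the end block so it is tight, and let go. Leave the bolt open and the other tools on the table where they are.

Things in the scene. Friction and masses are not known exactly. Their poses are not given: they have to be found in the camera images.
- bench: Grey runout bench fixed to the table, plate top (slideway) 12 mm above the table. Origin on the table under the rail's free end; +X along the rail, +Y sideways towards the robot, Z up. Yaw varies. Plate: loading area X -220 to 20, Y -70 to 150 mm, then Y +-55 up to X 310. Two 14 mm high strips (bolt channel) at X -30 to -2, Y 50 to 135.
- rail_end (a point): Tip of the steel dovetail rail's free end, on the slideway (12 mm above the table), on the rail's centre line; axes as the bench. The rail runs from here 190 mm along +X, 14 mm high. Its nose tapers from 10 mm wide to full width (foot 34, top 42 mm) in the first 35 mm, so it centres a carriage coming up to 8 mm off line.
- end_block (a point): Centre of the foot of the end block's face, on the slideway, 190 mm from rail_end; axes as the bench. The dark steel block is 90 mm wide, 34 mm high. 42 mm behind its face stands a round steel hub flange, 110 mm diameter, top 157 mm above the table.
- bolt (a joint): Travel of the stop bolt, m: 0 = across the rail's free end, blocking it; grows as it slides along bench +Y; limit 0.085, clear of a carriage from 0.07. Stays where left; pushed with about 2 N. A flat steel bar 16 x 90 x 14 mm on the plate at bench X -16, spanning Y -30 to 60 mm at 0.
- bolt_peg (a point): Centre of the top of the bolt's upright black peg, for pushing it: 14 mm diameter, free from 14 to 59 mm above the plate (top 71 mm above the table); at bench X -16, Y -10 mm when the bolt joint is 0, moving with the bolt.
- carriage: Loose aluminium carriage, 0.6 kg, 80 mm long (X) x 70 wide (Y) x 40 high, on the loading area, off line and turned. Origin: centre of underside, 12 mm above the table there and on the rail: no lifting needed. +X end goes first onto the rail; home at bench X 150, Y 0 mm. Groove below has 1.5 mm play a side. The -X end and +Y side are plain flat faces; clamp knob on the -Y side.
- gauge (a point): Centre of the top of the dial gauge that lies flat on the carriage, fixed to it: 52 mm diameter, at carriage X -4, Y 0, 55 mm above its underside. Its thin stem points along the carriage's +X and overhangs the front end by 36 mm.
- clamp_axis (a point): On the clamp knob's axis (along the carriage's Y), at carriage X -15, Y -56 mm, 30 mm above its underside, in the plane where the arm's end moves; axes as the carriage. The black hub is 28 mm in diameter, carriage Y -36 to -53.
- clamp_tip (a point): Centre of the 16 mm ball at the end of the clamp knob's black arm: 36 mm from the axis, in the plane carriage Y -56 mm. The arm is 11 mm thick.
- clamp (a joint): Turn of the clamp knob, rad: 0 = loose, arm leaning 20 degrees back from upright towards the carriage's -X end; grows as the arm swings over the top towards +X; limit 1.222 = leaning 50 degrees forward. Tight from 1.05. Stays where left; stiff, about 3 to 5 N at the arm.
- wrench: Steel spanner lying on the table; not to be disturbed. Origin under its middle.
- screwdriver: Wooden-handled screwdriver lying on the table; not to be disturbed. Origin under its middle.
- socket: Steel socket standing on the table, 28 mm diameter, 35 mm high; not to be disturbed. Origin under its centre.
- can: Small grey can standing on the table, 66 mm diameter, 110 mm high; not to be disturbed. Origin under its centre.
There are look-alikes about, which are no part of the job. Leave any blue look-alike of the carriage alone.

How it is judged:
By the outcome, as a careful person would: the job done as asked, in the order asked, and still so for the second after the job is handed in, with the robot touching nothing.
It also fails if it takes over 58 s, if anything falls off the work surface, if the arm or the gripper's body presses on something with over 40 N, if the wrist force passes 120 N, or if a joint passes its speed limit or range.

### The arm

A 7-joint arm with a two-finger parallel gripper is mounted at the origin on the work surface. World frame = base frame: x ahead of the robot, y to its left, z up, the work surface at z = 0. Lengths are in m, angles in degrees, forces in N, time in s.
With the tool pointing down it reaches from about 0.425 to 1.025 m from the base axis. Payload 3.6 kg.
Tool frame: the origin (TCP) lies on the centre line of the jaws, within the pads' length; the fingertips stand 14 mm ahead of it and the grasp point (between the pads) lies 5 mm behind it; z points along the fingers, y is the line along which they close (so a half turn about z gives the same grasp; the last joint's range is limited). The gripper opens to 85 mm and grips with 20 to 120 N. Pads are 22 mm wide; open, the fingers measure 114 mm over their backs; the gripper's body (76 mm by 85 mm) begins 54 mm behind the grasp point. The pads swing forward as they close: fully open they stand 13 mm farther back than shut.
Start: joints at [65.747, 33.873, 2.773, 92.16, -1.908, 54.013, -1.931], TCP at [0.235, -0.686, 0.245] pointing down, gripper open.
Joint ranges: [-153.93, 153.93], [-27.13, 128.08], [-72.61, 78.16], [10.71, 143.7], [-87.88, 267.88], [4.46, 118.87], [-176.78, 176.78]. Speed limits (degrees/s): [147.25, 147.25, 180, 180, 180, 180, 180].

### API

Orientations are given as [roll, pitch, yaw] about the fixed x, y, z axes, in that order (R = Rz(yaw) Ry(pitch) Rx(roll)).
In Python, from rig import telemetry, eyes, order gives the robot as it stands.
- The arm moves only by the shell command python3 -m creep 'ROWS' [OPENING] [FORCE]. ROWS is JSON, a list of rows, each a list of 2 entries, a list of its own where there are three numbers: the shift along the tool's x, y, z in mm, then the turn, a rotation vector about the tool's x, y, z in rad. A call has 1 to 10 rows; each row shifts and turns the commanded pose from where the row before left it, along the tool's axes as they then stand; what a row does not reach is not made up. A row lasts 1/10 s, in which the tool goes at most 50 mm and 8.59 degrees, less where a joint would pass 70% of its speed; a pose out of reach is approached as far as the arm can. A call is refused whole if a number of a shift passes 50 or a number of a turn 0.15, either way. A call with a gripper value outside its range is refused whole. OPENING is the closure, from -1 (fully open) to 1 (shut), so that 0 is half open, set as the call begins (- or left out, the last holds). The fingers move at their own pace and stop on an object; FORCE is the grip in N (left out, the last holds). Time passes only in rows, so rows that do not move let the fingers close. It gives the time, the measured TCP pose, the force, the opening and the grip force at its end, in the units of the state.
- telemetry.get_state(): the state, without advancing time (a new reading comes with each control period).
- eyes.camera(name): name is "scene" or "top" or "wrist"; returns a dict with "image" (420x560x3 uint8, red, green, blue), "intrinsics" (3x3 intrinsics, pixels), "dist_coeffs" ([k1, k2, p1, p2, k3] as OpenCV has them; the pictures are not rectified), "T" (4x4, takes a point from camera to world coordinates); the wrist camera has in their place "mount" (4x4, takes a point from camera to tool coordinates, whose origin is the TCP and whose axes are the flange's). Camera axes: x right, y down, z forward; pixel columns grow to the right and rows downward; lengths in m; the calibration is good to about 2 mm. A picture is of the moment at which its call begins: read the wrist's pose just before it. There is no depth.
- order.job_done(): hands the job in; it is judged then, once.
The state is a dict: "time": time; "joint_pos": joint angles; "joint_vel": joint speeds; "joint_efforts": joint torques, N m; "ee_pos": TCP position; "tool_rot": TCP orientation; "ft_force": force on the tool from outside, world axes, zero at the start; "wrist_torque": the same for the moment, N m; "opening": finger opening in m; "finger_force": force on a finger pad.
Only numpy, scipy, OpenCV 4.12 (cv2) and the standard library are available. Lean on these libraries where they do the work, as an engineer would, in place of code of your own. Each camera call takes 0.05 s, during which the arm holds its last target. There are 200 camera calls.

## Working session

There is one attempt and no reset: what is moved stays moved. The work goes in short steps, Python scripts to look and compute and a shell command to move; the robot and the scene stay as the last step left them, time stands still between calls to the robot, and variables do not carry over. Pictures are saved under pics/ and viewed, at most 10 in all, crops included, and the job is handed in when it is done.

```bash
ls; mkdir -p pics; python3 - <<'E'
from rig import telemetry, eyes
import cv2,pickle
s=telemetry.get_state();print(s)
for n in ["scene","top"]:
    c=eyes.camera(n);cv2.imwrite(f"pics/{n}0.png",c["image"][:,:,::-1]);pickle.dump(c,open(n+".pkl","wb"))
    print(c["intrinsics"],c["dist_coeffs"],c["T"])
a=cv2.imread("pics/scene0.png");b=cv2.imread("pics/top0.png")
E
```

```text
pics
{'time': 0.0, 'joint_pos': array([65.74492033, 33.92588846,  2.7668466 , 92.23753784, -1.90738759,
       54.01291542, -1.9306735 ]), 'joint_vel': array([ 0.0918273 ,  0.00332054, -0.09335324, -0.10441389,  0.04301822,
        0.03305453,  0.12661757]), 'joint_efforts': array([-6.17759633e-04, -5.48698246e+01,  1.54632121e+00, -1.98125839e+01,
        9.42703569e-03,  8.92001961e-03,  6.39848308e-08]), 'ee_pos': array([ 0.23456342, -0.68515039,  0.24413127]), 'tool_rot': array([-1.79869963e+02,  7.49360247e-03,  1.89034723e+01]), 'ft_force': array([ 0.58886651, -0.52059443,  0.94499553]), 'wrist_torque': array([0.05725541, 0.0024847 , 0.03011845]), 'finger_force': 0.0, 'opening': 0.08550772143793017}
[[421.95293719   0.         274.62537936]
 [  0.         421.95293719 209.87833086]
 [  0.           0.           1.        ]] [-0.03449664  0.          0.          0.          0.        ] [[ 0.78085398  0.52330589 -0.34120083  0.89835495]
 [ 0.62465691 -0.646685    0.43772394 -0.43484507]
 [ 0.00841406 -0.55493194 -0.8318532   0.90103392]
 [ 0.          0.          0.          1.        ]]
[[502.43771096   0.         284.93074958]
 [  0.         502.43771096 222.77786372]
 [  0.           0.           1.        ]] [0.01365322 0.         0.         0.         0.        ] [[-0.01607458 -0.98240011  0.18609576  0.28975939]
 [-0.9998606   0.01495321 -0.00742795  0.01605893]
 [ 0.00451449 -0.18618922 -0.98250353  1.5454419 ]
 [ 0.          0.          0.          1.        ]]
```

View pics/scene0.png

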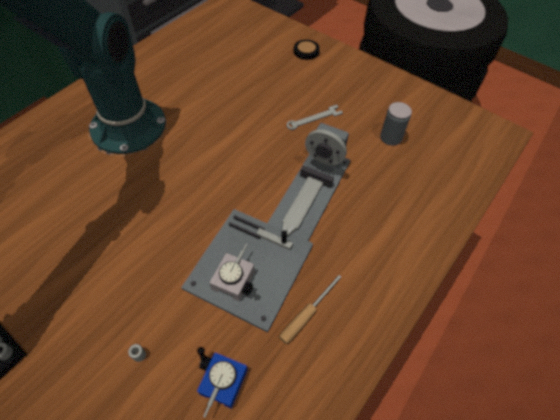

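View pics/top0.png

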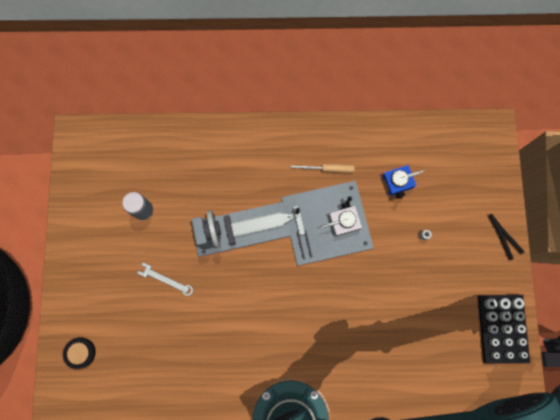

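The scene view shows two candidates: the silver carriage on the bench plate at scene (233,275) / top (345,220), and a blue look-alike on the table at scene (222,378) / top (399,181). I choose the silver one. The bolt peg is at scene (284,237), the bolt at top (301,222), and the end block at top (230,230). Next I'll check these in a close crop.

```bash
python3 - <<'E'
import cv2
a=cv2.imread("pics/top0.png")[170:275,185:385];cv2.imwrite("pics/topc.png",cv2.resize(a,None,fx=4,fy=4,interpolation=cv2.INTER_CUBIC))
a=cv2.imread("pics/scene0.png")[205:335,175:325];cv2.imwrite("pics/scenec.png",cv2.resize(a,None,fx=4.5,fy=4.5,interpolation=cv2.INTER_CUBIC))
E
```

```text
(no output)
```

View pics/topc.png

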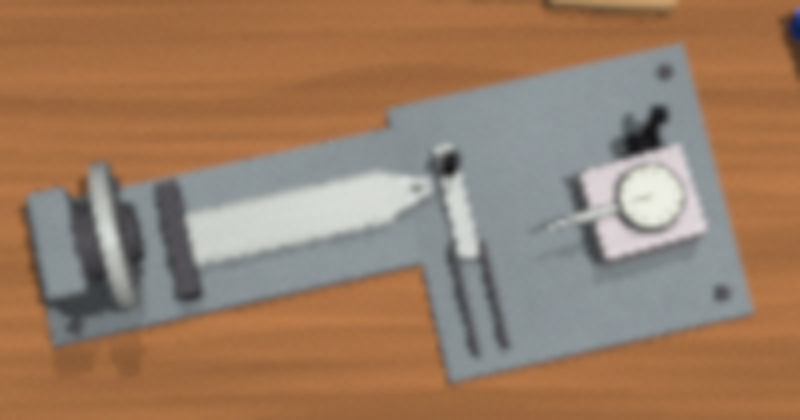

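View pics/scenec.png

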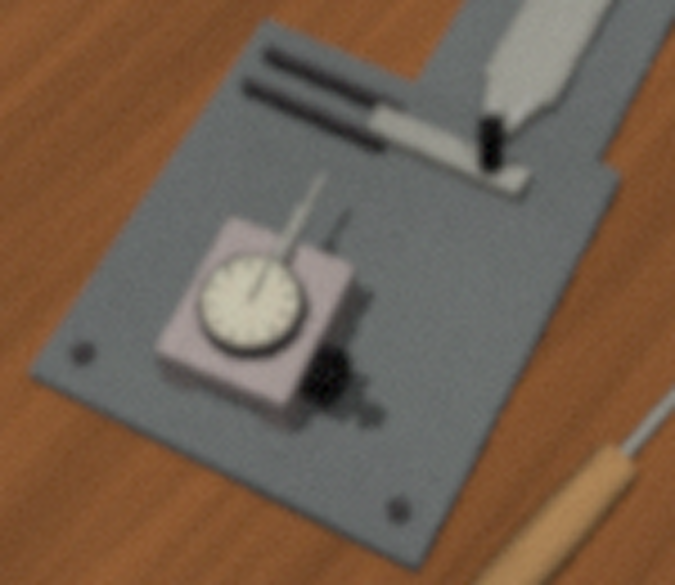

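The crops confirm the choice: the pinkish-aluminium carriage has its stem pointing at the rail and its knob on the far side. The peg is at crop top (447,160), and the plate and carriage corners are clear. Now I'll fit the poses.

```bash
cat > h.py <<'E'
import numpy as np,cv2,pickle
from scipy.optimize import least_squares
from scipy.spatial.transform import Rotation as R
def proj(P,c,T):
    Ti=np.linalg.inv(T);return cv2.projectPoints(np.asarray(P,float)[:,None],cv2.Rodrigues(Ti[:3,:3])[0],Ti[:3,3],c["intrinsics"],np.array(c["dist_coeffs"]))[0][:,0]
def fit(obs,x0):
    # obs: list of (cam,T,local pts mm incl world z,pix); returns x,y,yaw
    def w(p,L):
        L=np.array(L)/1e3;c,s=np.cos(p[2]),np.sin(p[2])
        return np.c_[p[0]+c*L[:,0]-s*L[:,1],p[1]+s*L[:,0]+c*L[:,1],L[:,2]]
    r=least_squares(lambda p:np.concatenate([(proj(w(p,L),c,T)-u).ravel() for c,T,L,u in obs]),x0,loss="soft_l1")
    return r.x,r.fun.reshape(-1,2)
def loc(b,p):
    c,s=np.cos(b[2]),np.sin(b[2]);return np.array([b[0]+(c*p[0]-s*p[1])/1e3,b[1]+(s*p[0]+c*p[1])/1e3])
def inb(b,q):
    d=(np.array(q[:2])-b[:2])*1e3;c,s=np.cos(b[2]),np.sin(b[2]);return np.array([c*d[0]+s*d[1],-s*d[0]+c*d[1]])
def crop(u,o,k): return (np.array(u)+.5)/k-.5+np.array(o)
E
python3 - <<'E'
from h import *
t=pickle.load(open("top.pkl","rb"));s=pickle.load(open("scene.pkl","rb"))
np.set_printoptions(precision=4,suppress=True)
tc=lambda u:crop(u,(185,170),4); sc=lambda u:crop(u,(175,205),4.5)
b,f=fit([(t,t["T"],[(-220,-70,12),(-220,150,12),(20,150,12),(20,-70,12),(-16,-10,71)],tc([(683,43),(752,312),(450,381),(388,108),(445,150)])),
 (s,s["T"],[(-220,150,12),(-220,-70,12),(20,-70,12),(20,150,12),(-16,-10,71)],sc([(30,375),(415,570),(620,175),(268,18),(490,118)]))],[.6,0,1.6])
print(b,np.degrees(b[2]));print(f)
g,f=fit([(t,t["T"],[(-4,0,67),(40,-35,52),(-40,-35,52),(-40,35,52)],tc([(650,195),(580,172),(683,145),(706,230)])),
 (s,s["T"],[(-4,0,67),(40,35,52),(40,-35,52),(-40,-35,52),(-40,35,52)],sc([(250,300),(232,217),(353,268),(288,405),(160,350)]))],[.6,-.15,1.6])
print(g,np.degrees(g[2]),inb(b,g),np.degrees(g[2]-b[2]));print(f)
np.save("b.npy",b);np.save("g.npy",g)
print("peg",loc(b,(-16,-10)),"end",loc(b,(190,0)))
E
```

```text
[ 0.6007 -0.0187  1.7783] 101.89101622174655
[[-0.2153 -0.4344]
 [ 0.1881 -0.319 ]
 [-0.2384 -0.369 ]
 [-0.5895 -0.3643]
 [ 1.1912  0.8379]
 [-0.9494 -0.7679]
 [ 0.0332 -0.3636]
 [ 0.2331 -0.357 ]
 [-0.8883  0.0093]
 [ 0.8734  1.5211]]
[ 0.5805 -0.178   1.8304] 104.87522035734548 [-151.7488   52.5966] 2.9842041355989286
[[-0.0458 -0.3639]
 [-0.3979 -0.6675]
 [-1.003  -0.8895]
 [ 0.1247 -0.3816]
 [-0.0617  0.2212]
 [-0.4512 -0.3836]
 [ 0.5944 -0.3514]
 [-1.0067  0.0589]
 [-1.4432 -0.1017]]
peg [ 0.6138 -0.0323] end [0.5615 0.1673]
```

```bash
python3 -m creep '[[[0,0,0],[0,0,-0.145]],[[0,0,0],[0,0,-0.145]],[[0,0,0],[0,0,-0.145]],[[0,0,0],[0,0,-0.145]],[[0,0,0],[0,0,-0.145]],[[0,0,0],[0,0,-0.145]],[[0,0,0],[0,0,-0.145]],[[0,0,0],[0,0,-0.145]],[[0,0,0],[0,0,-0.145]],[[0,0,0],[0,0,-0.144]]]' 1 30
cat > d.py <<'E'
import sys
from h import *
from rig import telemetry
# usage: d.py X Y z -> remaining shift (tool axes, mm) to bench X,Y mm, world TCP z mm
b=np.load("b.npy");s=telemetry.get_state();p=s["ee_pos"]
X,Y=inb(b,p);print("t %.1f bench %.1f %.1f z %.1f"%(s["time"],X,Y,p[2]*1e3),"rpy",s["tool_rot"].round(2),"F",s["ft_force"].round(1),"op",round(s["opening"],4))
if len(sys.argv)>3:
    x,y,z=map(float,sys.argv[1:4]);d=np.append(loc(b,(x,y)),z/1e3)-p
    a=s["tool_rot"];M=R.from_euler("xyz",a,degrees=True)
    print("shift",(M.inv().apply(d)*1e3).round(1),"turn",(M.inv()*R.from_euler("xyz",[180,0,np.degrees(b[2])],degrees=True)).as_rotvec().round(4))
E
python3 d.py -16 -50 150
```

```text
time: 1.1
ee_pos: [0.2344, -0.6855, 0.2446]
tool_rot: [-180.0, -0.1, 102.3]
ft_force: [-0.0, 0.3, 0.6]
opening: 0.0001
finger_force: 0.0
t 1.1 bench -577.1 495.8 z 244.6 rpy [-1.7998e+02 -8.0000e-02  1.0226e+02] F [-0.   0.3  0.6] op 0.0001
shift [557.5 549.4  95.1] turn [-0.0004 -0.0013  0.0064]
```

```bash
python3 -m creep '[[[34,34,0],[0,0,0.006]],[[34,34,0],[0,0,0]],[[34,34,0],[0,0,0]],[[34,34,0],[0,0,0]],[[34,34,0],[0,0,0]],[[34,34,0],[0,0,0]],[[34,34,0],[0,0,0]],[[34,34,0],[0,0,0]],[[34,34,0],[0,0,0]],[[34,34,0],[0,0,0]]]' >/dev/null; python3 -m creep '[[[34,34,12],[0,0,0]],[[34,34,12],[0,0,0]],[[34,34,12],[0,0,0]],[[34,34,12],[0,0,0]],[[34,34,12],[0,0,0]],[[34,34,12],[0,0,0]],[[0,0,0],[0,0,0]],[[0,0,0],[0,0,0]]]'; python3 d.py -16 -50 150
python3 - <<'E'
from rig import telemetry,eyes
import pickle,cv2
s=telemetry.get_state();c=eyes.camera("wrist");pickle.dump((s,c),open("w1.pkl","wb"));cv2.imwrite("pics/w1.png",c["image"][:,:,::-1]);print(c["mount"])
E
```

```text
time: 2.9
ee_pos: [0.6582, -0.0414, 0.1723]
tool_rot: [-179.9, -0.1, 101.8]
ft_force: [0.5, -0.1, -0.7]
opening: -0.0
finger_force: 0.0
t 2.9 bench -34.1 -51.6 z 172.3 rpy [-1.7991e+02 -6.0000e-02  1.0180e+02] F [ 0.5 -0.1 -0.7] op -0.0
shift [18.1 -1.6 22.3] turn [-0.0015 -0.0011 -0.0016]
[[ 6.15504975e-04 -9.62002241e-01 -2.73040857e-01  6.94453406e-02]
 [ 9.99999800e-01  5.51696408e-04  3.10472476e-04  1.69747046e-04]
 [-1.48039557e-04 -2.73040994e-01  9.62002388e-01 -1.29505753e-01]
 [ 0.00000000e+00  0.00000000e+00  0.00000000e+00  1.00000000e+00]]
```

View pics/w1.png

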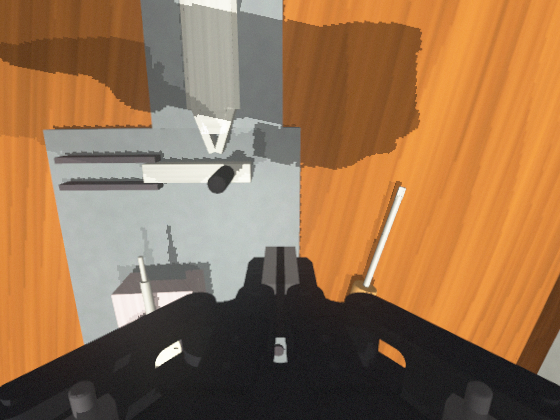

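The wrist view shows the peg's top at about (217,186), the bolt end at (251,163)–(250,182), the plate edge corners at (301,128), (284,128), (152,128) and (45,129), and the rail tip at about (215,153). I'll use these to refine the bench pose.

```bash
python3 - <<'E'
from h import *
s,c=pickle.load(open("w1.pkl","rb"));b=np.load("b.npy")
M=np.eye(4);M[:3,:3]=R.from_euler("xyz",s["tool_rot"],degrees=True).as_matrix();M[:3,3]=s["ee_pos"];T=M@c["mount"]
np.set_printoptions(precision=4,suppress=True)
L=[(20,-70,12),(20,-55,12),(20,55,12),(20,150,12),(-8,-30,26),(-24,-30,26),(-16,-10,71)]
u=np.array([(301,128),(284,128),(152,128),(45,129),(251,163),(250,182),(217,187)],float)
n,f=fit([(c,T,L,u)],b);print(n,np.degrees(n[2]),inb(b,n));print(f)
np.save("b.npy",n)
E
python3 d.py -16 -45 52
```

```text
[ 0.599  -0.0181  1.7744] 101.6644884843531 [0.9512 1.533 ]
[[-1.0031  0.1209]
 [-1.8405  0.0565]
 [ 0.0481  0.0692]
 [-2.0242 -0.2271]
 [ 0.6927  0.6296]
 [ 2.063   0.6935]
 [ 1.1265 -2.2477]]
t 3.0 bench -37.1 -52.3 z 172.5 rpy [-1.7989e+02  2.0000e-02  1.0162e+02] F [-0.7 -0.1 -0.4] op -0.0001
shift [ 21.1  -7.1 120.5] turn [-0.0019  0.0003 -0.0009]
```

```bash
python3 -m creep '[[[11,-1,40],[0,0,0]],[[10,-1,40],[0,0,0]],[[0,0,40],[0,0,0]],[[0,0,0],[0,0,0]],[[0,-8,0],[0,0,0]],[[0,-8,0],[0,0,0]],[[0,-8,0],[0,0,0]],[[0,-8,0],[0,0,0]],[[0,-8,0],[0,0,0]],[[0,-8,0],[0,0,0]]]'; python3 d.py -16 45 52
```

```text
time: 3.95
ee_pos: [0.6056, -0.0333, 0.0543]
tool_rot: [179.9, 0.0, 101.6]
ft_force: [2.9, -0.2, 0.6]
opening: 0.0004
finger_force: 0.9
t 4.0 bench -16.3 -3.4 z 54.3 rpy [1.7985e+02 3.0000e-02 1.0156e+02] F [ 2.9 -0.2  0.6] op 0.0004
shift [  0.2 -48.4   2.2] turn [ 0.0026  0.0005 -0.0017]
```

```bash
python3 -m creep '[[[0,-8,0],[0,0,0]],[[0,-8,0],[0,0,0]],[[0,-8,0],[0,0,0]],[[0,-8,0],[0,0,0]],[[0,-8,0],[0,0,0]],[[0,-6,0],[0,0,0]],[[0,-4,0],[0,0,0]],[[0,-2,0],[0,0,0]],[[0,-2,0],[0,0,0]],[[0,0,0],[0,0,0]]]'; python3 d.py -16 55 52
```

```text
time: 4.95
ee_pos: [0.5518, -0.0441, 0.0532]
tool_rot: [-180.0, -0.0, 101.6]
ft_force: [0.8, -1.3, 0.7]
opening: 0.0001
finger_force: 0.3
t 5.0 bench -15.9 51.5 z 53.2 rpy [-179.95   -0.    101.57] F [ 0.8 -1.3  0.7] op 0.0001
shift [-0.1 -3.5  1.2] turn [-0.0008 -0.     -0.0016]
```

```bash
python3 -m creep '[[[0,-3,0],[0,0,0]],[[0,-3,0],[0,0,0]],[[0,-3,0],[0,0,0]],[[0,0,0],[0,0,0]]]'; python3 d.py -16 55 52
```

```text
time: 5.35
ee_pos: [0.5489, -0.0445, 0.0539]
tool_rot: [179.3, -0.0, 101.6]
ft_force: [9.1, 1.0, -6.8]
opening: 0.0002
finger_force: 4.4
t 5.3 bench -15.8 54.4 z 53.9 rpy [ 1.7933e+02 -5.0000e-02  1.0162e+02] F [ 9.1  1.  -6.8] op 0.0002
shift [-0.2 -0.6  1.8] turn [ 0.0117 -0.0009 -0.0008]
```

```bash
python3 -m creep '[[[0,8,-5],[0,0,0]],[[0,8,-30],[0,0,0]],[[0,0,-45],[0,0,0]],[[-25,0,-40],[0,0,0]],[[-40,0,-25],[0,0,0]],[[-45,0,0],[0,0,0]],[[-45,0,0],[0,0,0]],[[-45,0,0],[0,0,0]],[[0,0,0],[0,0,0]],[[0,0,0],[0,0,0]]]' -1 30; python3 d.py -132 52 50
python3 - <<'E'
from rig import telemetry,eyes
import pickle,cv2
s=telemetry.get_state();c=eyes.camera("wrist");pickle.dump((s,c),open("w2.pkl","wb"));cv2.imwrite("pics/w2.png",c["image"][:,:,::-1])
E
```

```text
time: 6.35
ee_pos: [0.5974, -0.2398, 0.1972]
tool_rot: [-179.8, -0.1, 101.4]
ft_force: [0.5, 0.7, 0.2]
opening: 0.0852
finger_force: 0.0
t 6.3 bench -216.8 46.3 z 197.2 rpy [-1.7982e+02 -8.0000e-02  1.0138e+02] F [0.5 0.7 0.2] op 0.0852
shift [ 84.6  -5.6 147.4] turn [-0.0031 -0.0014 -0.0051]
```

View pics/w2.png

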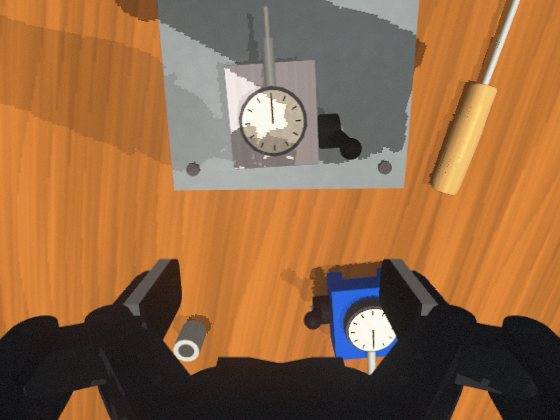

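The wrist view shows the silver carriage with top corners at about (224,68), (315,61), (319,164) and (234,168), the gauge at (273,121) and the clamp ball at (350,148). The plate corners are at (174,190) and (405,188). The blue one is behind at (365,320).

```bash
python3 - <<'E'
from h import *
def load(n):
    s,c=pickle.load(open(n,"rb"));M=np.eye(4);M[:3,:3]=R.from_euler("xyz",s["tool_rot"],degrees=True).as_matrix();M[:3,3]=s["ee_pos"];return c,M@c["mount"]
np.set_printoptions(precision=4,suppress=True)
c1,T1=load("w1.pkl");c,T=load("w2.pkl");b=np.load("b.npy")
L=[(20,-70,12),(20,-55,12),(20,55,12),(20,150,12),(-8,-30,26),(-24,-30,26)]
u=np.array([(301,128),(284,128),(152,128),(45,129),(251,163),(250,182)],float)
n,f=fit([(c1,T1,L,u),(c,T,[(-220,150,12),(-220,-70,12)],np.array([(174,190),(405,188.)]))],b);print(n,np.degrees(n[2]));print(f)
np.save("b.npy",n)
g,f=fit([(c,T,[(40,35,52),(40,-35,52),(-40,-35,52),(-40,35,52),(-4,0,67),(-27.3,-56,75.8)],np.array([(224,68),(315,61),(319,164),(234,168),(273,121),(350,148.)]))],np.load("g.npy"))
print(g,inb(n,g),np.degrees(g[2]-n[2]),"grasp",inb(n,loc(g,(14,0))));print(f);np.save("g.npy",g)
E
python3 d.py -132 52 50
```

```text
[ 0.5996 -0.0178  1.779 ] 101.92887462214827
[[-0.3555 -0.4678]
 [-1.2007 -0.4487]
 [ 0.6863  0.1756]
 [-1.3147  0.3949]
 [ 1.4944  0.2655]
 [ 2.9409  0.3405]
 [ 0.3138 -0.2719]
 [-1.8115 -0.1216]]
[ 0.579  -0.1774  1.8363] [-151.9287   53.1274] 3.286149972743287 grasp [-137.9517   53.9299]
[[-0.4794 -2.2486]
 [ 0.1576 -1.8644]
 [ 0.079  -0.4384]
 [ 0.0522  1.1443]
 [-0.1225  1.0348]
 [ 0.2753  1.6209]]
t 6.4 bench -214.7 47.1 z 197.4 rpy [-1.7986e+02 -1.2000e-01  1.0156e+02] F [ 0.   0.3 -0.8] op 0.0853
shift [ 82.4  -5.  147.6] turn [-0.0024 -0.0021 -0.0064]
```

```bash
python3 -m creep '[[[26,-2,20],[0,0,0]],[[26,-2,30],[0,0,0]],[[25,-3,30],[0,0,0]],[[0,0,0],[0.0,0,-0.064]],[[0,0,0],[0,0,0]],[[0,0,0],[0,0,0]]]'; python3 d.py -138 54 32
```

```text
time: 7.0
ee_pos: [0.5771, -0.1631, 0.1187]
tool_rot: [180.0, -0.0, 105.3]
ft_force: [-0.5, -0.5, -0.5]
opening: 0.0853
finger_force: 0.0
t 7.0 bench -137.6 52.1 z 118.7 rpy [ 1.7998e+02 -2.0000e-02  1.0529e+02] F [-0.5 -0.5 -0.5] op 0.0853
shift [-0.3 -2.  86.7] turn [ 0.0004 -0.0003  0.0586]
```

Fingers are clear on both sides; I'll descend and close.

```bash
python3 -m creep '[[[0,-2,20],[0,0,0]],[[0,0,25],[0,0,0]],[[0,0,20],[0,0,0]],[[0,0,12],[0,0,0]],[[0,0,8],[0,0,0]],[[0,0,0],[0,0,0]]]'; python3 d.py;  python3 -m creep '[[[0,0,0],[0,0,0]],[[0,0,0],[0,0,0]],[[0,0,0],[0,0,0]],[[0,0,0],[0,0,0]],[[0,0,0],[0,0,0]]]' 1 30; python3 d.py -138 0 32
```

```text
time: 7.6
ee_pos: [0.5749, -0.165, 0.0329]
tool_rot: [-180.0, -0.0, 105.2]
ft_force: [-0.3, 0.2, -0.3]
opening: 0.0852
finger_force: 0.0
t 7.6 bench -139.0 54.6 z 32.9 rpy [-1.7997e+02 -1.0000e-02  1.0522e+02] F [-0.3  0.2 -0.3] op 0.0852
time: 8.1
ee_pos: [0.5755, -0.1652, 0.0342]
tool_rot: [179.9, 0.0, 105.2]
ft_force: [-0.6, 0.6, 5.9]
opening: 0.0693
finger_force: 37.2
t 8.1 bench -139.3 54.1 z 34.2 rpy [1.7995e+02 5.0000e-02 1.0522e+02] F [-0.6  0.6  5.9] op 0.0693
shift [-1.8 54.   2.3] turn [0.001  0.0008 0.0575]
```

Fingers at this height could graze the bolt strips (z 26 mm, from Y 50), so I'll regrasp about 12 mm higher.

```bash
python3 -m creep '[[[0,0,0],[0,0,0]],[[0,0,0],[0,0,0]],[[0,0,0],[0,0,0]],[[0,0,-13],[0,0,0]],[[0,0,0],[0,0,0]]]' -1;  python3 -m creep '[[[0,0,0],[0,0,0]],[[0,0,0],[0,0,0]],[[0,0,0],[0,0,0]],[[0,0,0],[0,0,0]],[[0,0,-1],[0,0,0]]]' 1 30; python3 d.py -138 0 46
```

```text
time: 8.6
ee_pos: [0.5761, -0.1651, 0.0478]
tool_rot: [179.9, 0.1, 105.2]
ft_force: [0.7, 0.1, -0.4]
opening: 0.0855
finger_force: 0.0
time: 9.1
ee_pos: [0.5751, -0.165, 0.0472]
tool_rot: [180.0, 0.0, 105.2]
ft_force: [0.4, 0.4, -4.1]
opening: 0.0693
finger_force: 35.0
t 9.1 bench -139.0 54.4 z 47.2 rpy [179.98   0.   105.25] F [ 0.4  0.4 -4.1] op 0.0693
shift [-2.1 54.4  1.2] turn [0.0003 0.0001 0.058 ]
```

```bash
python3 -m creep '[[[0,0,0],[0,0,0.029]],[[0,0,0],[0,0,0.029]],[[0,14,0],[0,0,0]],[[0,14,0],[0,0,0]],[[0,14,0],[0,0,0]],[[0,12,0],[0,0,0]],[[0,0,0],[0,0,0]],[[0,0,0],[0,0,0]]]'; python3 d.py -100 0 46
python3 - <<'E'
from rig import telemetry,eyes
import pickle,cv2
s=telemetry.get_state();c=eyes.camera("wrist");pickle.dump((s,c),open("w3.pkl","wb"));cv2.imwrite("pics/w3.png",c["image"][:,:,::-1])
E
```

```text
time: 9.9
ee_pos: [0.6294, -0.1534, 0.0471]
tool_rot: [179.8, 0.0, 101.9]
ft_force: [1.6, -0.1, -2.2]
opening: 0.0691
finger_force: 35.7
t 9.9 bench -138.9 -1.2 z 47.1 rpy [1.7983e+02 1.0000e-02 1.0194e+02] F [ 1.6 -0.1 -2.2] op 0.0691
shift [38.9 -1.2  1.1] turn [0.003  0.0001 0.0002]
```

View pics/w3.png

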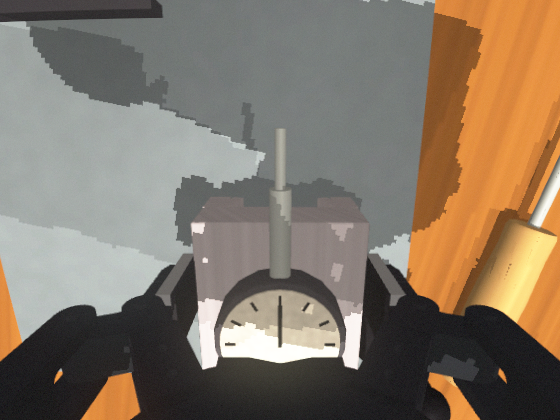

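The carriage sits square in the jaws, with the stem vertical at column 281 and the groove in view. Next I slide it to the nose, Y corrected by 1 mm.

```bash
python3 -m creep '[[[14,-1,0],[0,0,0]],[[16,0,0],[0,0,0]],[[16,0,0],[0,0,0]],[[16,0,0],[0,0,0]],[[16,0,0],[0,0,0]],[[16,0,0],[0,0,0]],[[16,0,0],[0,0,0]],[[10,0,0],[0,0,0]],[[10,0,0],[0,0,0]],[[0,0,0],[0,0,0]]]'; python3 d.py 20 0 47
```

```text
time: 10.95
ee_pos: [0.5995, -0.0242, 0.0473]
tool_rot: [-180.0, -0.1, 102.1]
ft_force: [-1.4, 0.9, -4.0]
opening: 0.0694
finger_force: 35.6
t 10.9 bench -6.3 1.4 z 47.3 rpy [-1.7999e+02 -1.0000e-01  1.0206e+02] F [-1.4  0.9 -4. ] op 0.0694
shift [26.3  1.4  0.3] turn [-0.0001 -0.0017  0.0023]
```

```bash
python3 -m creep '[[[6,1,0],[0,0,0]],[[6,0,0],[0,0,0]],[[6,0,0],[0,0,0]],[[6,0,0],[0,0,0]],[[6,0,0],[0,0,0]],[[0,0,0],[0,0,0]]]'; python3 d.py 60 0 47
```

```text
time: 11.55
ee_pos: [0.5945, 0.0045, 0.0473]
tool_rot: [180.0, -0.1, 102.0]
ft_force: [-0.8, -0.8, -4.8]
opening: 0.0692
finger_force: 35.4
t 11.6 bench 22.8 0.4 z 47.3 rpy [ 1.8000e+02 -6.0000e-02  1.0203e+02] F [-0.8 -0.8 -4.8] op 0.0692
shift [37.2  0.4  0.4] turn [ 0.0001 -0.0011  0.0017]
```

```bash
python3 -m creep '[[[8,0,0],[0,0,0]],[[8,0,0],[0,0,0]],[[8,0,0],[0,0,0]],[[8,0,0],[0,0,0]],[[8,0,0],[0,0,0]],[[0,0,0],[0,0,0]]]'; python3 d.py 150 0 47;python3 -m creep '[[[12,0,0],[0,0,0]],[[12,0,0],[0,0,0]],[[12,0,0],[0,0,0]],[[12,0,0],[0,0,0]],[[12,0,0],[0,0,0]],[[12,0,0],[0,0,0]],[[8,0,0],[0,0,0]],[[0,0,0],[0,0,0]]]'; python3 d.py 164 0 47
```

```text
time: 12.15
ee_pos: [0.5862, 0.0443, 0.0474]
tool_rot: [180.0, -0.1, 102.1]
ft_force: [0.1, 0.4, -5.8]
opening: 0.0691
finger_force: 35.5
t 12.2 bench 63.5 0.3 z 47.4 rpy [ 1.7998e+02 -8.0000e-02  1.0209e+02] F [ 0.1  0.4 -5.8] op 0.0691
shift [86.5  0.5  0.5] turn [ 0.0004 -0.0014  0.0027]
time: 12.95
ee_pos: [0.5696, 0.1225, 0.0474]
tool_rot: [180.0, -0.1, 102.1]
ft_force: [0.0, 0.6, -5.3]
opening: 0.0689
finger_force: 35.5
t 12.9 bench 143.5 0.3 z 47.4 rpy [ 1.7997e+02 -8.0000e-02  1.0208e+02] F [ 0.   0.6 -5.3] op 0.0689
shift [20.5  0.3  0.4] turn [ 0.0005 -0.0013  0.0027]
```

```bash
python3 -m creep '[[[5,0,0],[0,0,0]],[[5,0,0],[0,0,0]],[[5,0,0],[0,0,0]],[[3,0,0],[0,0,0]],[[2,0,0],[0,0,0]],[[2,0,0],[0,0,0]],[[0,0,0],[0,0,0]]]'; python3 d.py 164 0 47
```

```text
time: 13.65
ee_pos: [0.5655, 0.1413, 0.0473]
tool_rot: [-180.0, 0.0, 101.9]
ft_force: [-0.1, -0.6, -4.8]
opening: 0.0691
finger_force: 35.6
t 13.7 bench 162.7 0.5 z 47.3 rpy [-1.7999e+02  3.0000e-02  1.0191e+02] F [-0.1 -0.6 -4.8] op 0.0691
shift [1.3 0.5 0.3] turn [-0.0002  0.0005 -0.0003]
```

```bash
python3 -m creep '[[[1.5,0,0],[0,0,0]],[[1.5,0,0],[0,0,0]],[[1.5,0,0],[0,0,0]],[[1.5,0,0],[0,0,0]],[[0,0,0],[0,0,0]]]'; python3 d.py 164 0 47
```

```text
time: 14.15
ee_pos: [0.5654, 0.1416, 0.0474]
tool_rot: [-179.9, 0.4, 101.8]
ft_force: [2.7, -9.5, -2.5]
opening: 0.0692
finger_force: 35.8
t 14.2 bench 163.0 0.5 z 47.4 rpy [-179.91    0.42  101.76] F [ 2.7 -9.5 -2.5] op 0.0692
shift [1.  0.5 0.4] turn [-0.0015  0.0073 -0.0029]
```

Contact at the end block (about 10 N at bench X 163, where 164 was expected). I'll release, rise, close, and go behind the clamp ball.

```bash
python3 -m creep '[[[0,0,0],[0,0,0]],[[0,0,0],[0,0,0]],[[-6,0,0],[0,0,0]],[[0,0,0],[0,0,0]],[[0,0,-25],[0,0,0]],[[0,0,-35],[0,0,0]],[[0,0,-35],[0,0,0]],[[0,0,0],[0,0,0]]]' -1; python3 d.py 92 -56 130;python3 -m creep '[[[-24,18,0],[0,0,0]],[[-24,18,0],[0,0,0]],[[-23,20,0],[0,0,0]],[[0,0,0],[0,0,0]],[[0,0,0],[0,0,0]]]' 1; python3 d.py 92 -56 82
python3 - <<'E'
from rig import telemetry,eyes
import pickle,cv2
s=telemetry.get_state();c=eyes.camera("wrist");pickle.dump((s,c),open("w4.pkl","wb"));cv2.imwrite("pics/w4.png",c["image"][:,:,::-1])
E
```

```text
time: 14.95
ee_pos: [0.5686, 0.1433, 0.1469]
tool_rot: [179.5, -0.1, 101.9]
ft_force: [-0.1, 0.1, 0.4]
opening: 0.0852
finger_force: 0.0
t 14.9 bench 164.0 -3.0 z 146.9 rpy [ 1.7946e+02 -9.0000e-02  1.0193e+02] F [-0.1  0.1  0.4] op 0.0852
shift [-72.   52.9  17.3] turn [ 0.0095 -0.0015 -0.0001]
time: 15.45
ee_pos: [0.6347, 0.0831, 0.1414]
tool_rot: [-179.9, -0.0, 101.8]
ft_force: [-1.3, 0.9, -0.6]
opening: 0.0123
finger_force: 0.0
t 15.4 bench 91.5 -55.2 z 141.4 rpy [-1.7993e+02 -2.0000e-02  1.0183e+02] F [-1.3  0.9 -0.6] op 0.0123
shift [ 0.5  0.9 59.4] turn [-0.0013 -0.0003 -0.0017]
```

View pics/w4.png

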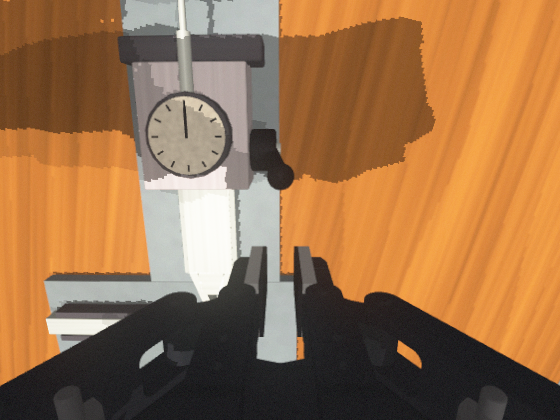

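The ball is at (281,176), in line with the fingers (column 281). The carriage is flush against the dark block and the bolt is open. I'll lower and push the arm over.

```bash
python3 -m creep '[[[0,1,25],[0,0,0]],[[0,0,25],[0,0,0]],[[0,0,8],[0,0,0]],[[0,0,0],[0,0,0]],[[5,0,0],[0,0,0]],[[5,0,0],[0,0,0]],[[5,0,0],[0,0,0]],[[5,0,0],[0,0,0]],[[0,0,0],[0,0,0]]]'; python3 d.py 144 -56 82
```

```text
time: 16.4
ee_pos: [0.6326, 0.1028, 0.0855]
tool_rot: [179.9, 0.1, 101.9]
ft_force: [0.6, -3.3, 2.1]
opening: -0.0003
finger_force: 1.6
t 16.4 bench 111.1 -57.3 z 85.5 rpy [1.7991e+02 1.1000e-01 1.0191e+02] F [ 0.6 -3.3  2.1] op -0.0003
shift [32.9 -1.3  3.4] turn [ 0.0016  0.0019 -0.0004]
```

```bash
python3 -m creep '[[[5,0,0],[0,0,0]],[[5,0,0],[0,0,0]],[[5,0,0],[0,0,0]],[[5,0,1],[0,0,0]],[[4,0,1],[0,0,0]],[[4,0,1],[0,0,0]],[[3,0,1],[0,0,0]],[[0,0,0],[0,0,0]]]'; python3 d.py 144 -56 82
```

```text
time: 17.2
ee_pos: [0.625, 0.1338, 0.0796]
tool_rot: [-179.9, 0.0, 101.9]
ft_force: [1.7, -3.0, -1.8]
opening: 0.0
finger_force: 1.4
t 17.2 bench 143.0 -56.2 z 79.6 rpy [-1.7994e+02  2.0000e-02  1.0193e+02] F [ 1.7 -3.  -1.8] op 0.0
shift [ 1.  -0.2 -2.4] turn [-0.001   0.0003  0.    ]
```

```bash
python3 -m creep '[[[2,0,0.5],[0,0,0]],[[2,0,0.5],[0,0,0]],[[2,0,0.5],[0,0,0]],[[0,0,0],[0,0,0]]]'; python3 d.py 144 -56 82
```

```text
time: 17.6
ee_pos: [0.6245, 0.137, 0.0789]
tool_rot: [-179.9, 0.2, 101.8]
ft_force: [1.9, -7.6, 1.2]
opening: -0.0003
finger_force: 3.6
t 17.6 bench 146.3 -56.4 z 78.9 rpy [-179.95    0.19  101.82] F [ 1.9 -7.6  1.2] op -0.0003
shift [-2.3 -0.4 -3.1] turn [-0.0009  0.0034 -0.0018]
```

```bash
python3 -m creep '[[[2,0,0.5],[0,0,0]],[[2,0,0.5],[0,0,0]],[[0,0,0],[0,0,0]]]'; python3 d.py; python3 -m creep '[[[-8,0,0],[0,0,0]],[[-12,0,0],[0,0,0]],[[-10,0,-30],[0,0,0]],[[-10,0,-35],[0,0,0]],[[-15,0,-10],[0,0,0]],[[0,0,0],[0,0,0]],[[0,0,0],[0,0,0]]]'; python3 d.py
python3 - <<'E'
from rig import telemetry,eyes
import cv2,numpy as np
w=eyes.camera("wrist")["image"];s=eyes.camera("scene")["image"]
a=cv2.resize(s[110:310,190:390],(420,420),interpolation=cv2.INTER_CUBIC)
cv2.imwrite("pics/fin.png",np.hstack([w[:,100:480],a])[:,:,::-1])
E
```

```text
time: 17.9
ee_pos: [0.6246, 0.1376, 0.0785]
tool_rot: [-179.9, 0.4, 101.7]
ft_force: [2.7, -11.1, 4.2]
opening: 0.0002
finger_force: 6.4
t 17.9 bench 146.8 -56.6 z 78.5 rpy [-179.93    0.43  101.71] F [  2.7 -11.1   4.2] op 0.0002
time: 18.6
ee_pos: [0.6338, 0.0901, 0.152]
tool_rot: [-179.9, -0.1, 101.9]
ft_force: [0.3, 0.7, -0.3]
opening: 0.0001
finger_force: 0.0
t 18.6 bench 98.4 -55.8 z 152.0 rpy [-1.7992e+02 -6.0000e-02  1.0190e+02] F [ 0.3  0.7 -0.3] op 0.0001
```

View pics/fin.png

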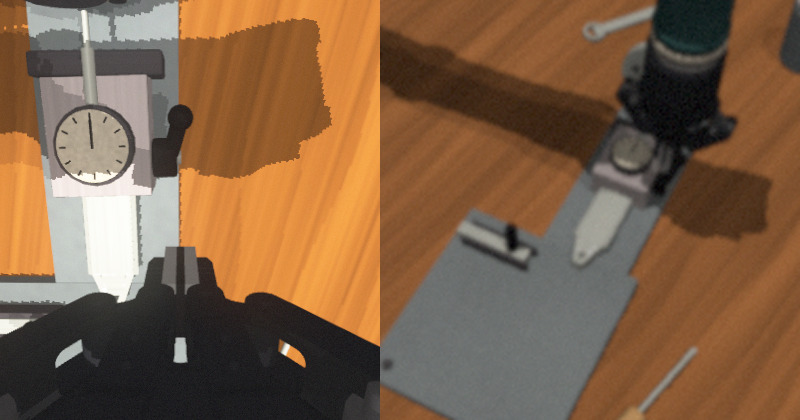

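The final picture shows the carriage flush against the end block, the clamp arm leaning forward (ball at (180,117)), the bolt fully aside, and the gripper clear.

```bash
python3 -c "
from rig import order;print(order.job_done())"
```

```text
the job is handed in; nothing more can be done
None
```

I handed the job in at about 19 s: the bolt is pushed fully aside, the carriage is home against the end block, the clamp is swung to its stop, and the gripper is clear of everything.

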